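# Slide a flat tin out of its stand and pack it in the kit carton

## Robot

A 7-joint arm with a two-finger parallel gripper is mounted at the origin on the work surface. World frame = base frame: x ahead of the robot, y to its left, z up, the work surface at z = 0. Lengths are in m, angles in rad, forces in N, time in s.
With the tool pointing down it reaches from about 0.35 to 0.9 m from the base axis. Payload 8.1 kg.
Tool frame: the origin (TCP) lies midway between the tips of the shut fingers; the grasp point (between the pads) lies 19 mm behind it; z points along the fingers, y is the line along which they close (so a half turn about z gives the same grasp; the last joint's range is limited). The gripper opens to 92 mm and grips with 3 to 60 N. Pads are 19 mm wide; open, the fingers measure 130 mm over their backs; the gripper's body (75 mm by 190 mm) begins 47 mm behind the grasp point.
Start: joints at [1.085, 0.434, 0.025, 1.573, -0.012, 1.134, -0.075], TCP at [0.233, -0.58, 0.227] pointing down, gripper open.
Joint ranges: [-2.62, 2.62], [-0.44, 2.09], [-1.27, 1.32], [0.08, 2.57], [-1.32, 4.46], [0.12, 2], [-2.74, 2.74]. Speed limits (rad/s): [2.22, 2.22, 3.01, 3.01, 3.14, 3.14, 3.14].

## Interface

Orientations are given as a rotation vector (axis times angle).
In Python, from cell import arm gives the robot as it stands.
- The arm moves only by the tool send_rows, never from a script. Its argument "increments" is a list of rows, each a list of 3 entries, a list of its own where there are three numbers: the finger opening in cm, from 0 to 9.18, then the shift along the tool's x, y, z in cm, then the turn, a rotation vector about the tool's x, y, z in rad. A call has 1 to 5 rows; each row shifts and turns the commanded pose from where the row before left it, along the tool's axes as they then stand; what a row does not reach is not made up. A row lasts 1/10 s, in which the tool goes at most 50 mm and 8.59 degrees, less where a joint would pass 70% of its speed; a pose out of reach is approached as far as the arm can. A call is refused whole if a number of a shift passes 5 or a number of a turn 0.15, either way. A call with a gripper value outside its range is refused whole. The fingers move at their own pace and stop on an object; "force" is the grip in N (left out, the last holds). Time passes only in rows, so rows that do not move let the fingers close. It gives the time, the measured TCP pose, the force, the opening and the grip force at its end, in the units of the state.
- arm.observe(): the state, without advancing time (a new reading comes with each control period).
- arm.get_image(name): name is "scene" or "top"; returns the picture (400x640x3 uint8, red, green, blue); there is no depth.
- arm.camera_params(name): a dict with "camera_matrix" (3x3 intrinsics, pixels), "k1" (the pictures are not rectified: a ray, as slopes to the right and down, at radius r is drawn at 1 + k1 r^2 times it, then the intrinsics apply), "R" (3x3) and "t" (3): a world point X has camera coordinates R X + t. Camera axes: x right, y down, z forward; pixel columns grow to the right and rows downward; lengths in m; the calibration is good to about 2 mm. A picture is of the moment at which its call begins. camera_params takes no time and is no camera call.
- arm.sign_off(): hands the job in; it is judged then, once.
The state is a dict: "clock": time; "joints": joint angles; "dq": joint speeds; "joint_efforts": joint torques, N m; "position": TCP position; "ee_rot": TCP orientation; "force": force on the tool from outside, world axes, zero at the start; "ft_torque": the same for the moment, N m; "width": opening from 0.0 (shut) to 1.0 (fully open); "gripper_force": force on a finger pad.
Only numpy, scipy, OpenCV 4.12 (cv2) and the standard library are available. Lean on these libraries where they do the work, as an engineer would, in place of code of your own. Each camera call takes 0.05 s, during which the arm holds its last target. There are 200 camera calls.

## Task

The flat metal tin lies snugly between the lips of the wooden stand, where it cannot be gripped. Slide it along the lane until its front end clearly overhangs the stand's open mouth but it still lies flat without tipping off, and let it rest there a moment; then grip the overhanging end, carry the tin over and set it down flat in the empty bay of the cardboard kit carton, letting go only once it is down on or just above the bay floor. Never let the tin fall on the table, and leave the other things on the table and in the carton where they are.

Things in the scene. Friction and masses are not known exactly. Their poses are not given: they have to be found in the camera images.
- tin_center (a point): centre of the flat aluminium tin: 120 mm long (its x), 64 mm wide (its y), 14 mm thick (its z, up), 70 to 160 g, centre of mass at this point. At the start it lies in the stand's lane with its x along the lane and its front end 5 to 45 mm inside the mouth.
- mouth (a point): middle of the front edge of the stand's lane floor, 60 mm above the table. x points from the open mouth into the lane, y across it, z up. The tin overhangs the mouth by 60 mm minus the x of its centre here; it tips off when that x falls below 0. In front of the mouth there is only free space down to the table.
- bay (a point): centre of the floor (4 mm above the table) of the carton's empty bay, axes along its sides, z up. The bay is 165 mm inside along x and 160 mm along y; its walls are 4 mm thick and stand 36 mm above its floor. On the +x side lies the carton's other bay with two crayon packs. Stand and carton swap sides of the table from start to start.
- glue_a: bystander: white glue bottle standing, 48 mm diameter, 145 mm tall, origin under its centre
- glue_b: bystander: another glue bottle like glue_a
- pack_a: bystander: yellow and green crayon pack 90 x 70 x 24 mm lying in the carton's other bay, origin under its centre
- pack_b: bystander: the second crayon pack in the carton's other bay
- pack_c: bystander: crayon pack of the same size lying on the table at one side
- tape: bystander: roll of tape lying flat, 52 mm diameter, 19 mm high, between stand and carton near the robot, origin under its centre
- eraser: bystander: small white eraser 45 x 18 x 11 mm on the table
- tin: the same tin, origin at the centre of its underside
- stand: plywood stand, fixed to the table, with one level lane, 250 mm long and open at both ends. Each side has a lip 10 mm thick and 14 mm high (level with the tin's top) along its whole length; the lips are 70 mm apart inside, 90 mm over the outside. Origin on the table, 80 mm behind the mouth; x into the lane
- carton: the open cardboard kit carton, fixed to the table; its origin is on the table under the centre of the empty bay

How it is judged:
On the way, in this order (a step that is already met when the one before it is completed fails the run):
1. the tin lies flat on the stand with its front end overhanging the mouth by 25 mm or more, and rests so for a moment (x of tin_center in the frame of mouth between 0 and 0.035 m and z of tin_center in the frame of mouth between 0.002 and 0.012 m and angle between tin's own z axis and vertical below 0.1 rad and linear speed of tin below 0.01 m/s), for 0.2 s.
2. the gripper holds the tin clear of the stand, above the table (contact force between tin and the fingers above 0.5 N and contact force between tin and stand below 0.05 N and height (world z) of tin_center above 0.05 m), for 0.2 s.
3. the tin, still gripped, is lowered into the empty bay to within 25 mm of its floor (x of tin_center in the frame of bay between -0.08 and 0.08 m and y of tin_center in the frame of bay between -0.08 and 0.08 m and z of tin_center in the frame of bay below 0.032 m and contact force between tin and the fingers above 0.3 N), for 0.05 s.
At the end, for the whole second after the job is handed in: The tin lies flat (within 0.1 rad) and still on the floor of the empty bay, its centre less than 13 mm above that floor and inside the bay's walls, and released (x of tin_center in the frame of bay between -0.08 and 0.08 m and y of tin_center in the frame of bay between -0.08 and 0.08 m and z of tin_center in the frame of bay below 0.013 m and angle between tin's own z axis and vertical below 0.1 rad and linear speed of tin below 0.02 m/s and contact force between tin and the fingers below 0.05 N); the robot touches nothing.
It fails at once if the tin comes down on the table, outside the empty bay (height (world z) of tin_center below 0.025 m and not (x of tin_center in the frame of bay between -0.08 and 0.08 m and y of tin_center in the frame of bay between -0.08 and 0.08 m)).
It fails at once if a bystander (glue bottle, crayon pack, tape roll or eraser) is moved by more than 25 mm (distance of any of glue_a, glue_b, pack_a, pack_b, pack_c, tape, eraser from where it was at the start of the episode above 0.025 m).
It also fails if it takes over 64 s, if anything falls off the work surface, if the arm or the gripper's body presses on something with over 40 N, if the wrist force passes 120 N, or if a joint passes its speed limit or range.

## Working session

There is one attempt and no reset: what is moved stays moved. The work goes in short steps, Python scripts to look and compute and a tool call to move; the robot and the scene stay as the last step left them, time stands still between calls to the robot, and variables do not carry over. Pictures are saved under pics/ and viewed, at most 11 in all, crops included, and the job is handed in when it is done.

Besides the shell and the picture viewer there is one more tool, called as a command line: name --argument value ..., lists and objects as JSON in quotes. send_rows: Moves the arm, as the interface text tells. Its arguments: {"type":"object","properties":{"increments":{"type":"array"},"force":{"type":"number"}},"required":["increments"]}

```bash
mkdir -p pics; cat > h.py <<'E'
import numpy as np, cv2
from cell import arm
def ray(n,uv):
    p=arm.camera_params(n);K=np.array(p["camera_matrix"]);R=np.array(p["R"]);t=np.array(p["t"])
    d=cv2.undistortPoints(np.array(uv,float).reshape(-1,1,2),K,np.array([p["k1"],0,0,0,0.]),None,None,None,).reshape(-1,2)
    # exact model: drawn = s*(1+k1 s^2): same as OpenCV radial k1
    D=np.c_[d,np.ones(len(d))]@R
    return -R.T@t,D
def onz(n,uv,z):
    c,D=ray(n,uv);return c+D*((z-c[2])/D[:,2:3])
def save(n,f):
    im=arm.get_image(n)[:,:,::-1].copy();cv2.imwrite("pics/"+f,im);return im
E
sed -i 's/,None,None,None,)/)/' h.py
python3 - <<'E'
from h import *
for n in("scene","top"): save(n,n+"0.png");c,_=ray(n,[[320,200]]);print(n,c,onz(n,[[0,0],[639,0],[639,399],[0,399]],0).round(2).tolist())
o=arm.observe();print(o["position"],o["ee_rot"],o["clock"],o["width"])
E
```

```text
scene [ 1.14309143 -0.49700277  1.19278596] [[-1.24, -0.36, 0.0], [0.65, 1.89, 0.0], [1.5, 0.25, 0.0], [0.48, -0.95, 0.0]]
top [ 2.25324993e-01 -1.03968272e-03  1.63209519e+00] [[1.36, 1.33, 0.0], [1.46, -1.24, 0.0], [-0.05, -1.07, 0.0], [-0.12, 1.05, 0.0]]
[ 0.23322942 -0.57936723  0.22605871] [-3.08294507e+00 -5.97296347e-01  5.99144435e-04] 0.1 0.9977594775398352
```

View pics/top0.png

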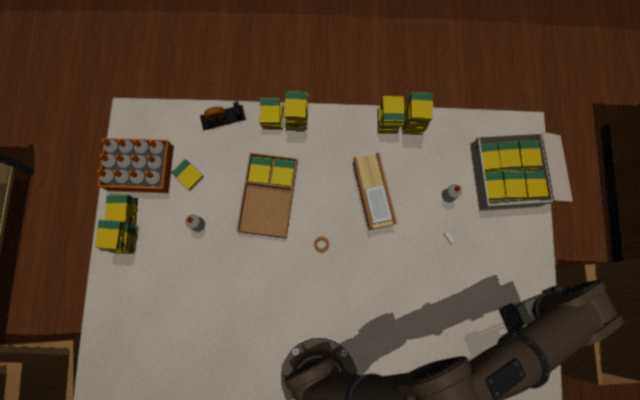

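View pics/scene0.png

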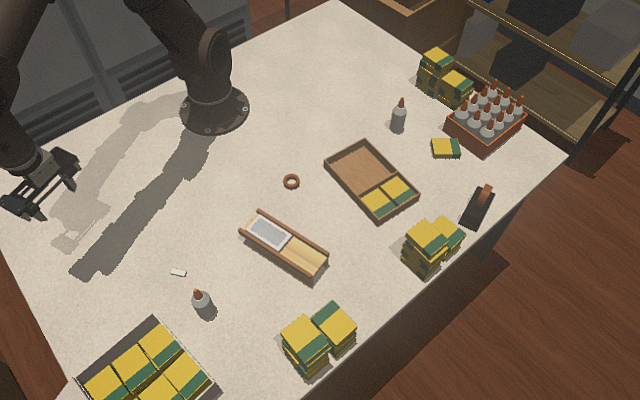

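Top view: the stand is at about (375,190) with the tin near its lower (robot-side) end, the carton at (268,195) with its empty bay at the lower half, and the tape at (321,243). Next I measure the corners on enlarged crops.

```bash
python3 - <<'E'
from h import *
t=cv2.imread("pics/top0.png");s=cv2.imread("pics/scene0.png")
a=cv2.resize(t[145:240,230:410],None,fx=4.4,fy=4.4,interpolation=cv2.INTER_CUBIC)
cv2.imwrite("pics/c1.png",a)
b=cv2.resize(s[200:285,230:340],None,fx=7,fy=7,interpolation=cv2.INTER_CUBIC)
cv2.imwrite("pics/c2.png",b)
# tin: low-saturation bright blob inside stand
h=cv2.cvtColor(t,cv2.COLOR_BGR2HSV)
m=((h[...,1]<45)&(h[...,2]>80)).astype(np.uint8);m[:183]=0;m[226:]=0;m[:,:362]=0;m[:,394:]=0
n,l,st,c=cv2.connectedComponentsWithStats(m)
for i in range(1,n):
  if st[i,4]>50:
    r=cv2.minAreaRect(np.argwhere(l==i)[:,::-1].astype(np.float32));print(st[i],r);bp=cv2.boxPoints(r);print(onz("top",bp,.074).round(4).tolist())
# wood stand / carton masks
w=((h[...,1]>70)&(h[...,2]>40)).astype(np.uint8)
for nm,x0,x1,y0,y1 in(("stand",345,402,148,236),("carton",230,302,148,243)):
    q=np.zeros_like(w);q[y0:y1,x0:x1]=w[y0:y1,x0:x1]
    if nm=="stand":q|=m
    q=cv2.morphologyEx(q,cv2.MORPH_CLOSE,np.ones((5,5)))
    cs=max(cv2.findContours(q,0,2)[0],key=cv2.contourArea);r=cv2.minAreaRect(cs);bp=cv2.boxPoints(r);W=onz("top",bp,.074 if nm=="stand" else .04)
    print(nm,r,W.round(4).tolist(),np.linalg.norm(np.diff(W[[0,1,2]],axis=0),axis=1))
E
```

```text
[388 183   6  21  67] ((390.5, 193.0), (20.0, 5.0), 90.0)
[[0.6361, -0.2108, 0.074], [0.6368, -0.2276, 0.074], [0.5681, -0.2278, 0.074], [0.5675, -0.2111, 0.074]]
[365 185  27  38 692] ((378.17645263671875, 203.7058868408203), (35.89527130126953, 19.402849197387695), 75.96376037597656)
[[0.6138, -0.1319, 0.074], [0.6323, -0.1948, 0.074], [0.5147, -0.2244, 0.074], [0.4968, -0.1624, 0.074]]
[362 207   5  19  52] ((364.0, 216.0), (18.0, 4.0), 90.0)
[[0.5509, -0.1248, 0.074], [0.5513, -0.1381, 0.074], [0.4909, -0.139, 0.074], [0.4905, -0.1259, 0.074]]
stand ((375.58636474609375, 190.12603759765625), (75.15058135986328, 36.44803237915039), 82.14668273925781) [[0.7287, -0.0893, 0.074], [0.751, -0.2121, 0.074], [0.4951, -0.247, 0.074], [0.4745, -0.1283, 0.074]] [0.12483807 0.2582981 ]
carton ((266.8343200683594, 194.62310791015625), (50.45380783081055, 81.20289611816406), 8.392924308776855) [[0.4606, 0.293, 0.04], [0.7437, 0.2729, 0.04], [0.7229, 0.0979, 0.04], [0.4419, 0.1245, 0.04]] [0.28379135 0.17615599]
```

View pics/c1.png

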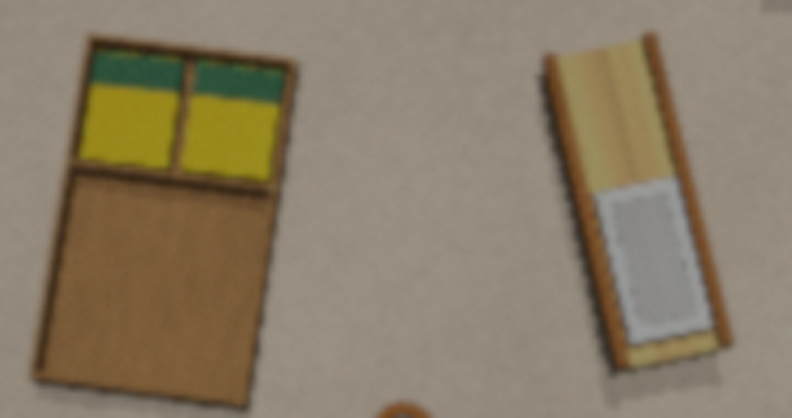

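View pics/c2.png

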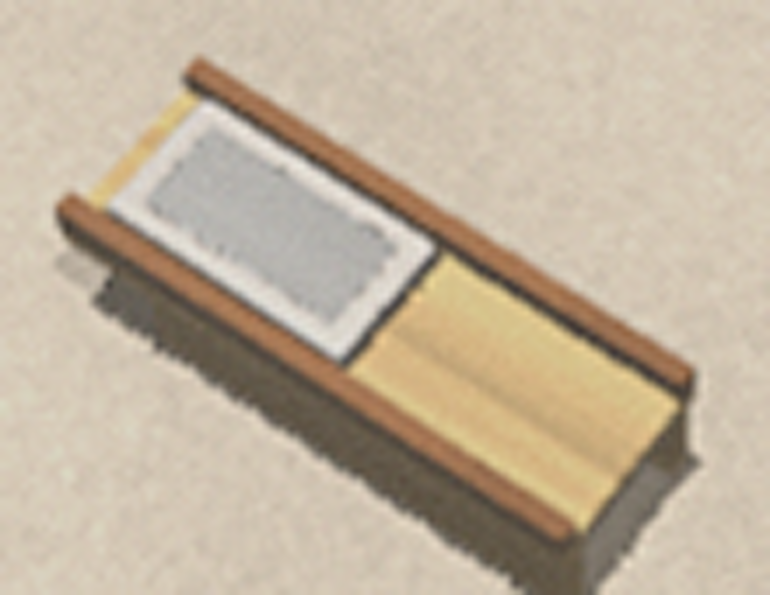

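Crop c1 gives tin corners at (630,342), (714,325), (680,176) and (596,193), and carton rim corners at (90,36), (297,62), (247,407) and (35,378). Crop c2 gives tin corners at (105,210), (205,98), (438,250) and (342,362). The mouth is at the robot-side end, and about 20 mm of floor shows ahead of the tin.

```bash
python3 - <<'E'
from h import *
def T(p):p=np.array(p,float);return (p+.5)/4.4-.5+[230,145]
def S(p):p=np.array(p,float);return (p+.5)/7-.5+[230,200]
def rep(n,W):print(n,W[:,:2].round(4).tolist(),"edges",np.linalg.norm(np.diff(W,axis=0),axis=1).round(4),"mean",W.mean(0).round(4), "ang",np.degrees(np.arctan2(*(W[-2:].mean(0)-W[:2].mean(0))[1::-1])).round(2))
rep("tinT",onz("top",T([(630,342),(714,325),(680,176),(596,193)]),.074))
rep("tinS",onz("scene",S([(105,210),(205,98),(438,250),(342,362)]),.074))
rep("cart",onz("top",T([(35,378),(247,407),(297,62),(90,36)]),.04))
rep("bay floor-ish top rim near+divider",onz("top",T([(35,378),(247,407),(278,190),(72,168)]),.04))
rep("mouthT",onz("top",T([(628,366),(718,347)]),.060))
rep("mouthS",onz("scene",S([(92,205),(192,95)]),.060))
rep("lipsT outer",onz("top",T([(614,370),(732,345),(656,33),(546,57)]),.074))
rep("lipsS ends",onz("scene",S([(58,203),(193,60),(692,372),(572,535)]),.074))
print("tape",onz("top",[[321,243]],.019),"eraser",onz("top",[[449,238]],.01))
E
```

```text
tinT [[0.5006, -0.1613], [0.5157, -0.2242], [0.6301, -0.1979], [0.6145, -0.1341]] edges [0.0647 0.1174 0.0657] mean [ 0.5652 -0.1794  0.074 ] ang 13.19
tinS [[0.5175, -0.2236], [0.5007, -0.1616], [0.618, -0.1337], [0.6328, -0.1933]] edges [0.0643 0.1206 0.0614] mean [ 0.5673 -0.178   0.074 ] ang 14.04
cart [[0.4628, 0.2878], [0.4464, 0.1251], [0.7208, 0.0999], [0.7366, 0.2644]] edges [0.1634 0.2755 0.1653] mean [0.5916 0.1943 0.04  ] ang -5.06
bay floor-ish top rim near+divider [[0.4628, 0.2878], [0.4464, 0.1251], [0.6166, 0.1098], [0.6286, 0.271]] edges [0.1634 0.1709 0.1617] mean [0.5386 0.1984 0.04  ] ang -5.45
mouthT [[0.4847, -0.1614], [0.5015, -0.2293]] edges [0.0699] mean [ 0.4931 -0.1954  0.06  ] ang 0.0
mouthS [[0.5043, -0.2228], [0.488, -0.1606]] edges [0.0643] mean [ 0.4962 -0.1917  0.06  ] ang 0.0
lipsT outer [[0.479, -0.1496], [0.5009, -0.2378], [0.7437, -0.1787], [0.7211, -0.0939]] edges [0.0909 0.2499 0.0877] mean [ 0.6112 -0.165   0.074 ] ang 13.32
lipsS ends [[0.5026, -0.2361], [0.4826, -0.1543], [0.7241, -0.0928], [0.7464, -0.1724]] edges [0.0842 0.2493 0.0827] mean [ 0.614  -0.1639  0.074 ] ang 14.46
tape [[0.43355109 0.00696755 0.019     ]] eraser [[ 0.46644498 -0.42963447  0.01      ]]
```

send_rows --increments '[[0,[0,0,0],[0,0,0.14]],[0,[2.5,-1.5,0],[0,0,0]],[0,[3.5,-2.1,0],[0,0,0]],[0,[3.5,-2.1,0],[0,0,0]],[0,[3.5,-2.1,0],[0,0,0]]]' --force 30

```text
clock: 0.6
position: [0.3416, -0.4714, 0.2264]
ee_rot: [-3.118, -0.38, 0.0]
force: [-0.2, -0.1, 0.5]
width: 0.614
gripper_force: 0.0
```

send_rows --increments '[[0,[3.5,-2.1,0],[0,0,0]],[0,[3.5,-2.1,0],[0,0,0]],[0,[3.5,-2.1,0],[0,0,0]],[0,[3.5,-2.1,0],[0,0,0]],[0,[3.5,-2.1,0],[0,0,0]]]'

```text
clock: 1.1
position: [0.4863, -0.3275, 0.2265]
ee_rot: [-3.118, -0.38, 0.001]
force: [-0.5, -0.3, -0.3]
width: 0.177
gripper_force: 0.0
```

send_rows --increments '[[0,[3.5,-2.1,0],[0,0,0]],[0,[3.5,-2.1,0],[0,0,0]],[0,[3.5,-2.1,0],[0,0,0]],[0,[3.5,-2.1,0],[0,0,0]],[0,[0,0,0],[0,0,0]]]'

```text
clock: 1.6
position: [0.605, -0.2065, 0.2259]
ee_rot: [-3.113, -0.393, -0.003]
force: [0.5, 0.8, 0.9]
width: 0.004
gripper_force: 0.0
```

```bash
cat >> h.py <<'E'
L=np.radians(13.9);M=np.array([.4915,-.1945]);d=np.array([np.cos(L),np.sin(L)]);e=np.array([-d[1],d[0]])
def where():
    from scipy.spatial.transform import Rotation as Ro
    o=arm.observe();p=np.array(o["position"]);R=Ro.from_rotvec(o["ee_rot"]).as_matrix();q=p[:2]-M
    print("t",o["clock"],"lane xyz",(q@d).round(4),(q@e).round(4),p[2].round(4),"pos",p.round(4),"toolx deg",np.degrees(np.arctan2(R[1,0],R[0,0])).round(2),"toolz",R[:,2].round(3),"F",np.round(o["force"],2),"w",o["width"],o["gripper_force"])
E
python3 -c "
from h import *
where()"
```

```text
t 1.6 lane xyz 0.1073 -0.0389 0.2259 pos [ 0.605  -0.2065  0.2259] toolx deg 14.41 toolz [ 0.001  0.004 -1.   ] F [0.46 0.8  0.93] w 0.0041444963449887105 0.0
```

send_rows --increments '[[0,[3.4,-1.9,0],[0,0,0.009]],[0,[3.4,-1.9,0],[0,0,0]],[0,[0,0,4],[0,0,0]],[0,[0,0,4],[0,0,0]],[0,[0,0,0],[0,0,0]]]'

```text
clock: 2.1
position: [0.6542, -0.1602, 0.1406]
ee_rot: [-3.117, -0.367, 0.017]
force: [-1.2, -0.9, -0.2]
width: 0.005
gripper_force: 0.0
```

```bash
python3 -c "
from h import *
where()
t=save('top','t1.png');s=save('scene','s1.png')
a=cv2.resize(t[145:240,330:430],None,fx=4,fy=5)
b=cv2.resize(s[190:290,230:340],None,fx=4,fy=4)
b=cv2.copyMakeBorder(b,0,max(0,a.shape[0]-b.shape[0]),0,0,0);a=cv2.copyMakeBorder(a,0,max(0,b.shape[0]-a.shape[0]),0,0,0)
cv2.imwrite('pics/m1.png',cv2.resize(np.hstack([a,b]),(800,450)))"
```

```text
t 2.1 lane xyz 0.1661 -0.0058 0.1406 pos [ 0.6542 -0.1602  0.1406] toolx deg 13.41 toolz [-0.011  0.002 -1.   ] F [-1.23 -0.93 -0.21] w 0.00548389985699419 0.0
```

View pics/m1.png

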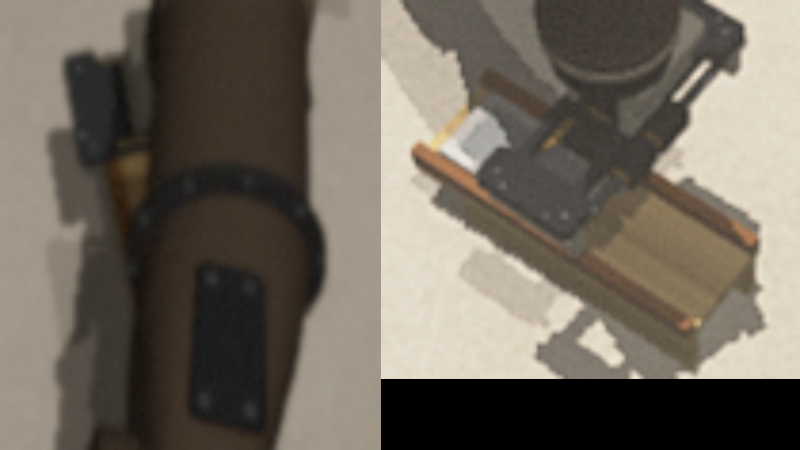

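The view shows the arm hiding the lane from above and the fingers hovering over the lane behind the tin. I let the arm settle and read the pose again.

send_rows --increments '[[0,[0,0,0],[0,0,0]],[0,[0,0,0],[0,0,0]]]'

```text
clock: 2.4
position: [0.6596, -0.1612, 0.1492]
ee_rot: [3.119, 0.365, 0.006]
force: [-0.0, -0.7, 0.0]
width: 0.006
gripper_force: 0.0
```

```bash
python3 -c "
from h import *
where()"
```

```text
t 2.4 lane xyz 0.1711 -0.0081 0.1492 pos [ 0.6596 -0.1612  0.1492] toolx deg 13.36 toolz [ 0.004 -0.001 -1.   ] F [-0.04 -0.66  0.02] w 0.006238777123189611 0.0
```

send_rows --increments '[[0,[0.8,-0.7,0],[0,0,-0.009]],[0,[0,0,2.5],[0,0,0]],[0,[0,0,2.5],[0,0,0]],[0,[0,0,2],[0,0,0]],[0,[0,0,0.7],[0,0,0]]]'

```text
clock: 2.9
position: [0.664, -0.151, 0.0683]
ee_rot: [-3.117, -0.382, 0.003]
force: [-0.1, -0.2, -0.5]
width: 0.005
gripper_force: 0.0
```

send_rows --increments '[[0,[0,0,0.4],[0,0,0]],[0,[0,0,0],[0,0,0]],[0,[0,0,0],[0,0,0]]]'

```text
clock: 3.2
position: [0.6654, -0.152, 0.067]
ee_rot: [3.118, 0.38, 0.003]
force: [0.7, -0.0, 0.3]
width: 0.001
gripper_force: 0.0
```

```bash
python3 -c "
from h import *
where()"
```

```text
t 3.2 lane xyz 0.179 -0.0005 0.067 pos [ 0.6654 -0.152   0.067 ] toolx deg 13.91 toolz [ 0.002 -0.    -1.   ] F [ 0.7  -0.02  0.28] w 0.0009423183094894099 0.0
```

send_rows --increments '[[0,[-1,0,0],[0,0,0]],[0,[-1,0,0],[0,0,0]],[0,[-0.6,0,0],[0,0,0]],[0,[-0.6,0,0],[0,0,0]],[0,[-0.6,0,0],[0,0,0]]]'

```text
clock: 3.7
position: [0.6274, -0.1613, 0.0661]
ee_rot: [3.118, 0.38, 0.001]
force: [1.1, 0.2, 0.4]
width: 0.006
gripper_force: 0.5
```

send_rows --increments '[[0,[-0.6,0,0],[0,0,0]],[0,[-0.6,0,0],[0,0,0]],[0,[-0.6,0,0],[0,0,0]],[0,[-0.6,0,0],[0,0,0]],[0,[-0.6,0,0],[0,0,0]]]'

```text
clock: 4.2
position: [0.5981, -0.1685, 0.0658]
ee_rot: [3.118, 0.38, 0.0]
force: [1.3, 0.1, 1.0]
width: 0.005
gripper_force: 0.7
```

send_rows --increments '[[0,[-0.6,0,0],[0,0,0]],[0,[-0.6,0,0],[0,0,0]],[0,[-0.4,0,0],[0,0,0]],[0,[0,0,0],[0,0,0]],[0,[0,0,0],[0,0,0]]]'

```text
clock: 4.7
position: [0.5825, -0.1723, 0.0655]
ee_rot: [-3.118, -0.38, 0.001]
force: [0.1, -0.2, -0.8]
width: 0.006
gripper_force: 0.0
```

```bash
python3 -c "
from h import *
where()
s=save('scene','s2.png');cv2.imwrite('pics/m2.png',cv2.resize(s[185:285,215:335],None,fx=6,fy=6,interpolation=cv2.INTER_CUBIC))"
```

```text
t 4.7 lane xyz 0.0936 -0.0003 0.0655 pos [ 0.5825 -0.1723  0.0655] toolx deg 13.9 toolz [-0.001 -0.    -1.   ] F [ 0.07 -0.21 -0.76] w 0.006074693325773991 0.0
```

View pics/m2.png

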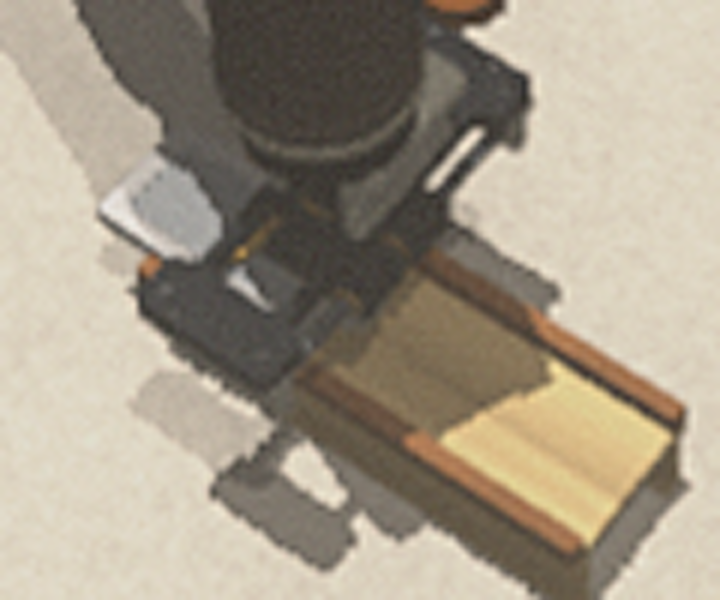

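The tin already sticks out of the mouth, with its front corners at about (100,208) and (158,155) in the crop. I compute the overhang.

```bash
python3 -c "
from h import *
W=onz('scene',(np.array([[100,208],[158,155]])+.5)/6-.5+[215,185],.074)
for w in W: print(w,(w[:2]-M)@d,(w[:2]-M)@e)"
```

```text
[ 0.46525976 -0.23271061  0.074     ] -0.03465109249120749 -0.030788026858126892
[ 0.45863888 -0.19449795  0.074     ] -0.031898342322946666 0.007896154394832598
```

send_rows --increments '[[0,[-0.5,0,0],[0,0,0]],[0,[-0.4,0,0],[0,0,0]],[0,[0,0,0],[0,0,0]],[0,[0,0,0],[0,0,0]],[0,[1,0,0],[0,0,0]]]'

```text
clock: 5.25
position: [0.5831, -0.1726, 0.0657]
ee_rot: [3.119, 0.378, -0.002]
force: [-0.5, 0.0, -0.5]
width: 0.011
gripper_force: 0.0
```

send_rows --increments '[[0,[2,0,0],[0,0,0]],[0,[2,0,0],[0,0,0]],[0,[0,0,-4],[0,0,0]],[0,[0,0,-4],[0,0,0]],[0,[0,0,-4],[0,0,0]]]'

```text
clock: 5.75
position: [0.6234, -0.1618, 0.1869]
ee_rot: [-3.118, -0.381, 0.001]
force: [0.9, -0.4, -0.1]
width: 0.007
gripper_force: 0.0
```

send_rows --increments '[[9,[5,0,-2],[0,0,0]],[9,[5,0,0],[0,0,0]],[9,[5,0,0],[0,0,0]],[9,[0,0,0],[0,0,0]],[9,[0,0,0],[0,0,0]]]'

```text
clock: 6.25
position: [0.7658, -0.1256, 0.2024]
ee_rot: [-3.117, -0.383, 0.002]
force: [-1.6, -0.2, -0.3]
width: 0.39
gripper_force: 0.0
```

```bash
python3 -c "
from h import *
where()
s=save('scene','s3.png');t=save('top','t3.png')
a=cv2.resize(s[190:290,225:325],None,fx=4,fy=4,interpolation=cv2.INTER_CUBIC)
b=cv2.resize(t[150:250,330:430],None,fx=4,fy=4,interpolation=cv2.INTER_CUBIC)
cv2.imwrite('pics/m3.png',np.hstack([a,b]))"
```

```text
t 6.25 lane xyz 0.2829 0.0009 0.2024 pos [ 0.7658 -0.1256  0.2024] toolx deg 14.01 toolz [-0.002  0.001 -1.   ] F [-1.59 -0.15 -0.31] w 0.3897034104632479 0.0
```

View pics/m3.png

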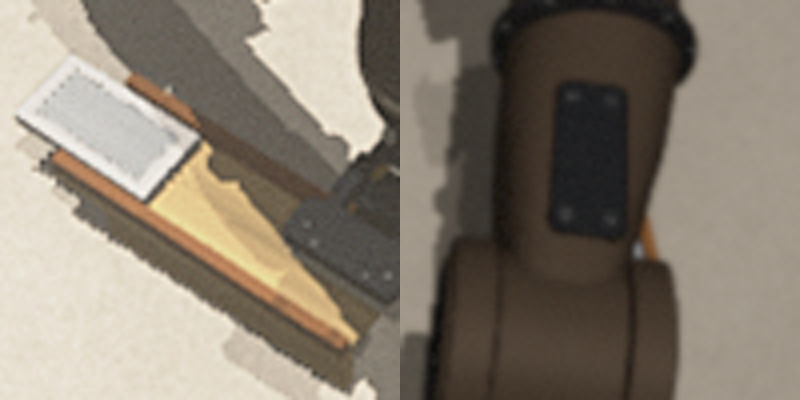

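The tin is clear in the scene crop, with corners at (15,117), (72,55), (207,137) and (150,202), and it lies flat with its front out past the lip ends at (127,80) and (52,153).

```bash
python3 -c "
from h import *
W=onz('scene',(np.array([[15,117],[72,55],[207,137],[150,202],[127,80],[52,153]])+.5)/4-.5+[225,190],.074)
for w in W: print(w,((w[:2]-M)@d).round(4),((w[:2]-M)@e).round(4))
c=W[:4].mean(0);print(c,(c[:2]-M)@d,(c[:2]-M)@e)"
```

```text
[ 0.45892603 -0.23823193  0.074     ] -0.0421 -0.0346
[ 0.44193506 -0.17663296  0.074     ] -0.0438 0.0293
[ 0.56044265 -0.14440745  0.074     ] 0.079 0.0321
[ 0.57632756 -0.20633963  0.074     ] 0.0795 -0.0319
[ 0.48527447 -0.15900204  0.074     ] 0.0025 0.036
[ 0.50033919 -0.23526821  0.074     ] -0.0012 -0.0417
[ 0.50940783 -0.19140299  0.074     ] 0.01812740881602174 -0.0012956467693913155
```

send_rows --increments '[[9.18,[-4,0,0],[0,0,0]],[9.18,[-4,0,0],[0,0,0]],[9.18,[-4,0,0],[0,0,0]],[9.18,[-4,0,0],[0,0,0]],[9.18,[-4,0,0],[0,0,0]]]'

```text
clock: 6.85
position: [0.568, -0.1764, 0.2054]
ee_rot: [3.118, 0.378, 0.002]
force: [0.5, -0.1, 0.3]
width: 0.912
gripper_force: 0.0
```

send_rows --increments '[[9.18,[-4,0,0],[0,0,0]],[9.18,[-4,0,0],[0,0,0]],[9.18,[-2.5,0.2,0],[0,0,0]],[9.18,[0,0,0],[0,0,0]],[9.18,[0,0,0],[0,0,0]]]'

```text
clock: 7.35
position: [0.4686, -0.203, 0.2055]
ee_rot: [3.118, 0.377, 0.003]
force: [0.1, -0.2, 0.6]
width: 0.999
gripper_force: 0.0
```

```bash
python3 -c "
from h import *
where()"
```

```text
t 7.35 lane xyz -0.0242 -0.0028 0.2055 pos [ 0.4686 -0.203   0.2055] toolx deg 13.8 toolz [ 0.002 -0.001 -1.   ] F [ 0.14 -0.17  0.64] w 0.999444522649559 0.0
```

send_rows --increments '[[9.18,[0,-0.15,3],[0,0,0]],[9.18,[0,0,4],[0,0,0]],[9.18,[0,0,3],[0,0,0]],[9.18,[0,0,2],[0,0,0]],[9.18,[0,0,0],[0,0,0]]]'

```text
clock: 7.85
position: [0.468, -0.1999, 0.0821]
ee_rot: [-3.116, -0.382, 0.006]
force: [0.3, -0.5, 0.9]
width: 1.003
gripper_force: 0.0
```

```bash
python3 -c "
from h import *
where()
s=save('scene','s4.png');cv2.imwrite('pics/m4.png',cv2.resize(s[175:275,205:305],None,fx=6,fy=6,interpolation=cv2.INTER_CUBIC))"
```

```text
t 7.85 lane xyz -0.0241 0.0004 0.0821 pos [ 0.468  -0.1999  0.0821] toolx deg 13.96 toolz [-0.004  0.002 -1.   ] F [ 0.26 -0.5   0.92] w 1.003337356348956 0.0
```

View pics/m4.png

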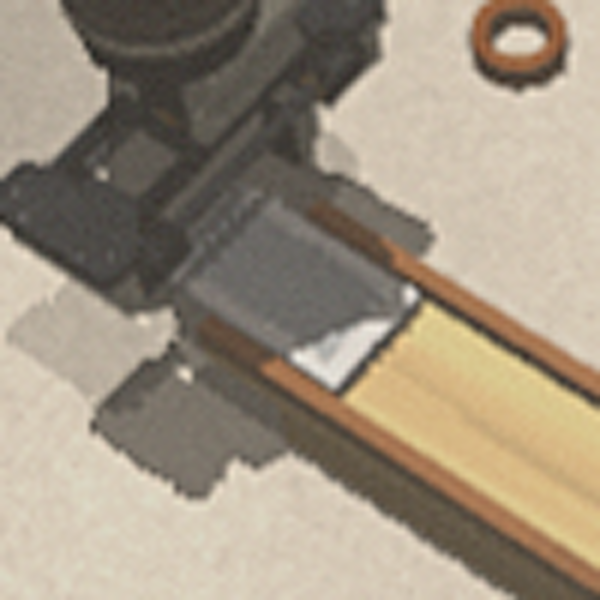

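The fingers straddle the overhanging end, clear of the lip ends at (315,210) and (205,325), and the tin is undisturbed. I descend and grip.

send_rows --increments '[[9.18,[0,0,1.5],[0,0,0]],[9.18,[0,0,1.5],[0,0,0]],[9.18,[0,0,0.3],[0,0,0]],[9.18,[0,0,0],[0,0,0]],[7,[0,0,0],[0,0,0]]]' --force 20

```text
clock: 8.4
position: [0.4698, -0.2011, 0.0525]
ee_rot: [3.118, 0.38, 0.002]
force: [-0.9, 0.4, -0.2]
width: 0.951
gripper_force: 0.0
```

send_rows --increments '[[6.7,[0,0,0],[0,0,0]],[6.5,[0,0,0],[0,0,0]],[5.5,[0,0,0],[0,0,0]],[5.5,[0,0,0],[0,0,0]],[5.5,[0,0,0],[0,0,0]]]'

```text
clock: 8.9
position: [0.4691, -0.2011, 0.0515]
ee_rot: [3.118, 0.38, 0.001]
force: [-0.5, -0.2, 2.9]
width: 0.697
gripper_force: 20.0
```

send_rows --increments '[[5,[0,0,0],[0,0,0]],[5,[0,0,0],[0,0,0]],[5,[0,0,0],[0,0,0]]]' --force 40

```text
clock: 9.2
position: [0.4691, -0.2011, 0.0515]
ee_rot: [3.118, 0.38, 0.001]
force: [0.1, -0.4, 4.7]
width: 0.69
gripper_force: 39.9
```

```bash
python3 -c "
from h import *
where()"
```

```text
t 9.2 lane xyz -0.0233 -0.001 0.0515 pos [ 0.4691 -0.2011  0.0515] toolx deg 13.9 toolz [ 0. -0. -1.] F [ 0.12 -0.4   4.69] w 0.6897829345053454 39.94977414608002
```

send_rows --increments '[[5,[0,0,-0.5],[0,0,0]],[5,[0,0,-0.8],[0,0,0]],[5,[0,0,-1.2],[0,0,0]],[5,[0,0,-1.5],[0,0,0]],[5,[0,0,-1.5],[0,0,0]]]'

```text
clock: 9.7
position: [0.4689, -0.2009, 0.1076]
ee_rot: [3.118, 0.38, 0.0]
force: [0.0, -0.8, -1.0]
width: 0.694
gripper_force: 40.0
```

send_rows --increments '[[5,[0,0,-2],[0,0,0]],[5,[0,0,-2],[0,0,0]],[5,[0,0,-1.5],[0,0,0]],[5,[0,0,-0.5],[0,0,0]],[5,[0,0,0],[0,0,0]]]'

```text
clock: 10.2
position: [0.4693, -0.2011, 0.1673]
ee_rot: [3.118, 0.38, 0.002]
force: [0.4, -1.0, -1.5]
width: 0.696
gripper_force: 40.0
```

```bash
python3 -c "
from h import *
where()
s=save('scene','s5.png');cv2.imwrite('pics/m5.png',cv2.resize(s[120:280,190:430],None,fx=3.3,fy=3.3,interpolation=cv2.INTER_CUBIC))"
```

```text
t 10.2 lane xyz -0.0231 -0.001 0.1673 pos [ 0.4693 -0.2011  0.1673] toolx deg 13.91 toolz [ 0.002 -0.001 -1.   ] F [ 0.4  -0.95 -1.54] w 0.6963992394604868 39.95105266571045
```

View pics/m5.png

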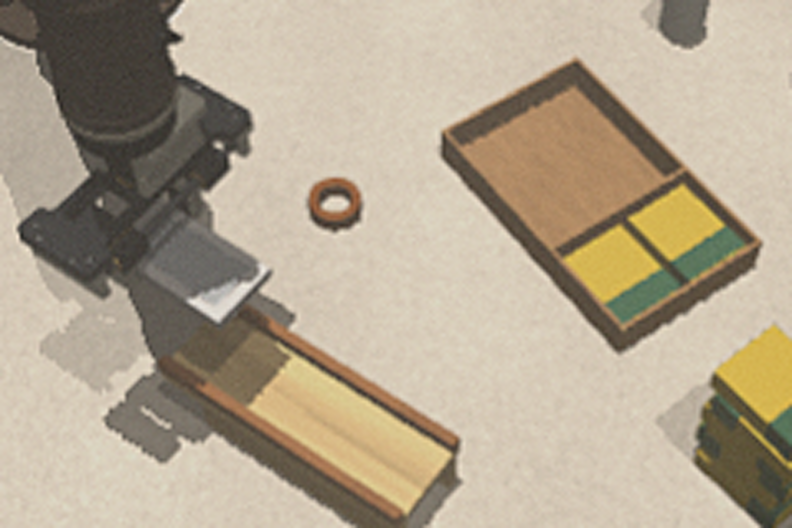

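The tin is held level, clear of the stand. The bay rim corners are at (577,62) and (443,133), and the divider ends at (690,173) and (557,250); I use them to cross-check the bay centre and work out the move.

```bash
python3 -c "
from h import *
W=onz('scene',(np.array([[443,133],[577,62],[690,173],[557,250]])+.5)/3.3-.5+[190,120],.04)
print(W.round(4),np.linalg.norm(np.diff(W,axis=0),axis=1),W.mean(0))
a=np.radians(-5.2);bx=np.array([np.cos(a),np.sin(a)]);by=np.array([bx[1],-bx[0]])
B=np.array([.5405,.1975])
for B in (B,W.mean(0)[:2]):
  g=B-.041*bx-np.array([.4693,-.2011]);print('shift after turn x,y',g@bx,g@by)
print('shift now',g@d,-g@e)"
```

```text
[[0.4526 0.1278 0.04  ]
 [0.4707 0.2905 0.04  ]
 [0.6418 0.2755 0.04  ]
 [0.6244 0.1173 0.04  ]] [0.16371044 0.17183737 0.15914645] [0.54735608 0.20275158 0.04      ]
shift after turn x,y -0.006219177285378106 -0.4034125609984077
shift after turn x,y 0.0001327213138187618 -0.4092639076482827
shift now 0.13404389084976226 -0.3866900555281274
```

send_rows --increments '[[5,[0,0,0],[0,0,0.08]],[5,[0,0,0],[0,0,0.09]],[5,[0,0,0],[0,0,0.09]],[5,[0,0,0],[0,0,0.073]],[5,[0,-1.5,0],[0,0,0]]]'

```text
clock: 10.75
position: [0.4693, -0.1876, 0.1652]
ee_rot: [3.137, -0.15, -0.003]
force: [0.1, 0.1, -1.5]
width: 0.695
gripper_force: 40.0
```

send_rows --increments '[[5,[0,-2.5,0],[0,0,0]],[5,[0,-3,0],[0,0,0]],[5,[0,-3,0],[0,0,0]],[5,[0,-3,0],[0,0,0]],[5,[0,-3,0],[0,0,0]]]'

```text
clock: 11.25
position: [0.4826, -0.0404, 0.1653]
ee_rot: [3.138, -0.142, -0.003]
force: [0.5, 0.1, -2.0]
width: 0.692
gripper_force: 40.0
```

send_rows --increments '[[5,[0,-3,0],[0,0,0]],[5,[0,-3,0],[0,0,0]],[5,[0,-3,0],[0,0,0]],[5,[0,-3,0],[0,0,0]],[5,[0,-3,0],[0,0,0]]]'

```text
clock: 11.75
position: [0.4962, 0.1088, 0.1653]
ee_rot: [3.138, -0.142, -0.003]
force: [0.9, 0.6, -1.7]
width: 0.692
gripper_force: 40.0
```

send_rows --increments '[[5,[0,-3,0],[0,0,0]],[5,[0,-3,0],[0,0,0]],[5,[0,-2,0],[0,0,0]],[5,[0,0,0],[0,0,0]],[5,[0,0,0],[0,0,0]]]'

```text
clock: 12.25
position: [0.5035, 0.1872, 0.1653]
ee_rot: [3.137, -0.14, -0.003]
force: [-0.7, -1.4, -2.5]
width: 0.694
gripper_force: 40.0
```

```bash
cat >>h.py <<'E'
def bay():
    where();a=np.radians(-5.2);bx=np.array([np.cos(a),np.sin(a)]);by=np.array([bx[1],-bx[0]])
    g=np.array([.544,.200])-.041*bx-np.array(arm.observe()["position"])[:2];print("remaining tool x,y",g@bx,g@by)
E
python3 -c "
from h import *
bay()"
```

```text
t 12.25 lane xyz 0.1033 0.3677 0.1653 pos [0.5035 0.1872 0.1653] toolx deg -5.12 toolz [-0.002 -0.001 -1.   ] F [-0.73 -1.36 -2.5 ] w 0.6938627444927692 39.95114743709564
remaining tool x,y -0.001786689975120136 -0.01639217596156663
```

Nearly above the bay. I correct the last bit, then lower to a TCP height of about 0.05 and check.

send_rows --increments '[[5,[-0.2,-1.6,0],[0,0,0]],[5,[0,0,2],[0,0,0]],[5,[0,0,3.5],[0,0,0]],[5,[0,0,3.5],[0,0,0]],[5,[0,0,1.5],[0,0,0]]]'

```text
clock: 12.75
position: [0.5019, 0.2024, 0.0583]
ee_rot: [3.136, -0.143, -0.006]
force: [-1.4, 0.1, -1.3]
width: 0.696
gripper_force: 40.0
```

send_rows --increments '[[5,[0,0,0.5],[0,0,0]],[5,[0,0,0],[0,0,0]]]'

```text
clock: 12.95
position: [0.5033, 0.2033, 0.0559]
ee_rot: [3.138, -0.143, -0.001]
force: [-0.4, 0.4, -0.6]
width: 0.694
gripper_force: 40.0
```

```bash
python3 -c "
from h import *
bay()
s=save('scene','s6.png');cv2.imwrite('pics/m6.png',cv2.resize(s[100:230,290:440],None,fx=4.5,fy=4.5,interpolation=cv2.INTER_CUBIC))"
```

```text
t 12.95 lane xyz 0.1071 0.3833 0.0559 pos [0.5033 0.2033 0.0559] toolx deg -5.21 toolz [-0.001 -0.    -1.   ] F [-0.38  0.35 -0.56] w 0.6937286300494305 39.95124399662018
remaining tool x,y -0.00020937817319611592 -0.0003623446283595475
```

View pics/m6.png

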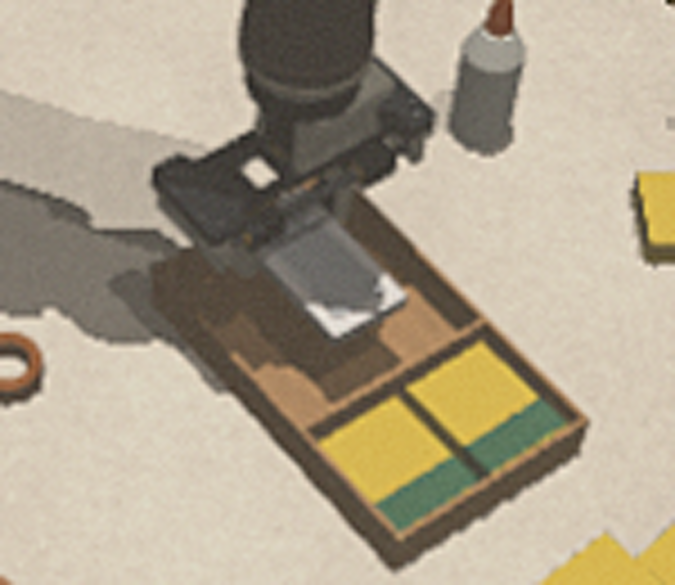

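The tin is centred over the empty bay, with its far corners at (338,338) and (405,295), short of the divider and level. I lower it on.

send_rows --increments '[[5,[0,0,1.5],[0,0,0]],[5,[0,0,1.5],[0,0,0]],[5,[0,0,1],[0,0,0]],[5,[0,0,0.5],[0,0,0]],[5,[0,0,0.2],[0,0,0]]]'

```text
clock: 13.5
position: [0.5038, 0.2036, 0.0094]
ee_rot: [-3.138, 0.142, -0.001]
force: [1.6, -0.6, -0.0]
width: 0.694
gripper_force: 40.0
```

send_rows --increments '[[5,[0,0,0.1],[0,0,0]],[5,[0,0,0.1],[0,0,0]],[5,[0,0,0],[0,0,0]]]'

```text
clock: 13.8
position: [0.5038, 0.2036, 0.0076]
ee_rot: [-3.138, 0.142, -0.001]
force: [0.1, -0.2, -1.4]
width: 0.691
gripper_force: 40.0
```

```bash
python3 -c "
from h import *
bay()"
```

```text
t 13.8 lane xyz 0.1076 0.3835 0.0076 pos [0.5038 0.2036 0.0076] toolx deg -5.18 toolz [ 0.  0. -1.] F [ 0.12 -0.17 -1.39] w 0.6911924317438389 39.95110273361206
remaining tool x,y -0.0006168855620713718 -1.578585870393185e-05
```

send_rows --increments '[[5,[0,0,0.2],[0,0,0]],[5,[0,0,0],[0,0,0]],[7,[0,0,0],[0,0,0]],[7.8,[0,0,0],[0,0,0]],[7.8,[0,0,0],[0,0,0]]]'

```text
clock: 14.3
position: [0.5037, 0.2036, 0.0054]
ee_rot: [-3.138, 0.142, -0.0]
force: [-0.3, -0.3, 0.0]
width: 0.843
gripper_force: 0.0
```

send_rows --increments '[[7.8,[0,0,0],[0,0,0]],[7.8,[0,0,-1],[0,0,0]],[7.8,[0,0,-3],[0,0,0]],[7.8,[0,0,-4],[0,0,0]],[7.8,[0,0,-4],[0,0,0]]]'

```text
clock: 14.8
position: [0.5031, 0.2034, 0.1271]
ee_rot: [3.138, -0.141, -0.001]
force: [0.4, -0.1, -0.9]
width: 0.848
gripper_force: 0.0
```

send_rows --increments '[[7.8,[-2,3,-4],[0,0,0]],[7.8,[-2,4,0],[0,0,0]],[7.8,[0,4.5,0],[0,0,0]],[7.8,[0,4.5,0],[0,0,0]],[7.8,[0,4.5,0],[0,0,0]]]'

```text
clock: 15.3
position: [0.4464, 0.0035, 0.1635]
ee_rot: [-3.138, 0.141, -0.002]
force: [1.5, -0.5, -0.8]
width: 0.848
gripper_force: 0.0
```

send_rows --increments '[[7.8,[0,3,0],[0,0,0]],[7.8,[0,0,0],[0,0,0]],[7.8,[0,0,0],[0,0,0]]]'

```text
clock: 15.6
position: [0.4442, -0.0252, 0.1631]
ee_rot: [-3.138, 0.144, -0.002]
force: [-0.4, 0.3, -0.1]
width: 0.851
gripper_force: 0.0
```

```bash
python3 -c "
from h import *
where()
s=save('scene','s7.png');cv2.imwrite('pics/m7.png',cv2.resize(s[100:230,290:440],None,fx=4.5,fy=4.5,interpolation=cv2.INTER_CUBIC))"
```

```text
t 15.6 lane xyz -0.0052 0.1757 0.1631 pos [ 0.4442 -0.0252  0.1631] toolx deg -5.27 toolz [ 0.001  0.    -1.   ] F [-0.4   0.29 -0.15] w 0.8507803876064437 0.0
```

View pics/m7.png

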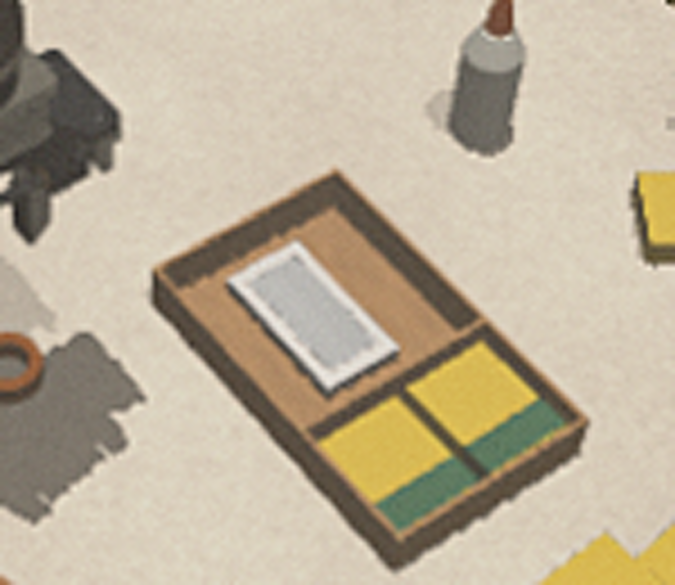

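The tin lies flat in the middle of the bay, with its corners at (230,285), (297,242), (397,352) and (330,392). Packs, tape and bottle look unmoved and the arm is clear, so I hand the job in.

```bash
python3 -c "
from cell import arm
print(arm.sign_off())"
```

```text
the job is handed in; nothing more can be done
None
```

The tin lies flat and released in the carton's empty bay, the arm is clear, and the job is handed in at about 16 s on the robot's clock; it was let go roughly 10 mm above the floor, and no verdict came back.

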